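# Put the finishing kit back in its fitted nests

## Task

Tidy the finishing kit: put the sanding block, the pale wooden off-cut, the eraser and the round green-lidded tin each into the felt-lined wooden nest made to its shape and size, lying flat on the felt the right way up (either way round). Leave the flat oblong metal tin where it lies.

Things in the scene. Friction and masses are not known exactly. Their poses are not given: they have to be found in the camera images.
- sander_mid (a point): Cork sanding block, loose, a plain brown box 56 x 92 x 27 mm (x, y, z), 40 to 85 g, lying flat on the table. The point is its centre, 13.5 mm above its underside; y runs along its 92 mm length, z up. Grasp across the 56 mm width.
- offcut_mid (a point): Sawn off-cut of pale wood, loose, a small block 30 x 62 x 28 mm (x, y, z), 30 to 60 g, lying flat on the table. The point is its centre, 14 mm above its underside; y runs along its 62 mm length, z up. Grasp across the 30 mm width.
- rubber_mid (a point): Eraser, loose, blue and white, 19 x 42 x 12 mm (x, y, z), 14 to 28 g, lying flat on the table. The point is its centre, 6 mm above its underside; y runs along its 42 mm length, z up. Grasp across the 19 mm width.
- tin_mid (a point): Round shallow tin, loose, shut, white metal with a dark green lid top, 53 mm across and 18 mm high (the lid is the upper 9 mm; the body below it is 50 mm across), 40 to 85 g, standing on the table lid up. The point is its centre, 9 mm above its underside; z up. Grasp across the lid.
- block_nest_floor (a point): Fixed to the table, felt-lined wooden nest with a 4 mm floor and a 6 mm thick rim whose top is 10 mm above the table (6 mm above the felt). The large oblong nest, for the sanding block: pocket 68 x 104 mm (x, y), outside 80 x 116 mm. Its long walls are broken in the middle by a 56 mm wide gap for fingers. This point is the centre of the felt floor, 4 mm above the table; z up, y along the pocket's length.
- offcut_nest_floor (a point): Fixed to the table, felt-lined wooden nest with a 4 mm floor and a 6 mm thick rim whose top is 10 mm above the table (6 mm above the felt). The middle-sized oblong nest, for the off-cut: pocket 42 x 74 mm (x, y), outside 54 x 86 mm. Its long walls are broken in the middle by a 44 mm wide gap for fingers. This point is the centre of the felt floor, 4 mm above the table; z up, y along the pocket's length.
- eraser_nest_floor (a point): Fixed to the table, felt-lined wooden nest with a 4 mm floor and a 6 mm thick rim whose top is 10 mm above the table (6 mm above the felt). The smallest oblong nest, for the eraser: pocket 31 x 54 mm (x, y), outside 43 x 66 mm. Its long walls are broken in the middle by a 34 mm wide gap for fingers. This point is the centre of the felt floor, 4 mm above the table; z up, y along the pocket's length.
- tin_nest_floor (a point): Fixed to the table, felt-lined wooden nest with a 4 mm floor and a 6 mm thick rim whose top is 10 mm above the table (6 mm above the felt). The round nest, the only round one, for the round tin: pocket 65 mm across, outside 77 mm, rim unbroken. This point is the centre of the felt floor, 4 mm above the table; z up, its yaw has no meaning.
- flat_box_mid (a point): Flat oblong metal tin, silver-grey with a dark panel on its lid, shut, loose, 62 x 96 x 18 mm (x, y, z), lying on the table among the kit; not part of the job, to be left where it is. The point is its centre, 9 mm above the table; y along its length.
Not all that is in view belongs to the job. Of the things that look like the part that bears tin_mid, take the one that is farthest to the robot's left at the start.

How it is judged:
By the outcome, as a careful person would: the job done as asked, in the order asked, and still so for the second after the job is handed in, with the robot touching nothing.
It also fails if it takes over 115 s, if anything falls off the work surface, if the arm or the gripper's body presses on something with over 40 N, if the wrist force passes 120 N, or if a joint passes its speed limit or range.

## Robot

A 7-joint arm with a two-finger parallel gripper is mounted at the origin on a cart in front of the work surface, level with it; the furniture and walls round the work are solid. World frame = base frame: x ahead of the robot, y to its left, z up, the work surface at z = 0. Lengths are in m, angles in rad, forces in N, time in s.
With the tool pointing down it reaches from about 0.425 to 0.8 m from the base axis. Payload 8.3 kg.
Tool frame: the origin (TCP) lies on the centre line of the jaws, within the pads' length; the fingertips stand 11 mm ahead of it and the grasp point (between the pads) lies 8 mm behind it (env.tip_extent is the distance from the TCP to the fingertips, in m); y points along the fingers, z is the direction in which the jaws open and shut, and the axes are right-handed (so a half turn about y gives the same grasp; the last joint's range is limited). The gripper opens to 85 mm and grips with 20 to 120 N. Pads are 22 mm wide; open, the fingers measure 114 mm over their backs; the gripper's body (76 mm by 85 mm) begins 54 mm behind the grasp point. The pads swing forward as they close: fully open they stand 13 mm farther back than shut.
Start: joints at [1.066, 0.383, 0.016, 1.37, -0.006, 1.388, -0.046], TCP at [0.267, -0.565, 0.242] pointing down, gripper open.
Joint ranges: [-2.95, 2.95], [-0.25, 2.06], [-1.52, 1.56], [0.18, 2.33], [-1.44, 4.58], [0.02, 2.06], [-3.01, 3.01]. Speed limits (rad/s): [2.39, 2.39, 3.01, 3.01, 3.14, 3.14, 3.14].

## Interface

Orientations are given as a unit quaternion [x, y, z, w].
In Python, from station import env gives the robot as it stands. The module is installed in compiled form; this text tells all that it offers.
- The arm moves only by the shell command python3 -m creep 'ROWS'. ROWS is JSON, a list that holds one entry, the list of rows, each a list of 7 numbers: the closure in counts, from 0 (fully open) to 255 (shut), then the shift along the tool's x, y, z in m, then the turn, a rotation vector about the tool's x, y, z in degrees. In form: [[[jaw, dx, dy, dz, wx, wy, wz], ...]]. A call has 1 to 20 rows; each row is the pose to reach, as a shift and turn from the pose commanded when the call began, along the tool's axes at that moment; what a row does not reach only later rows make up. A row lasts 1/8 s, in which the tool goes at most 62.5 mm and 10.7 degrees, less where a joint would pass 70% of its speed; a pose out of reach is approached as far as the arm can. A call with a gripper value outside its range is refused whole. The fingers move at their own pace and stop on an object; the grip force is fixed at half the most. Time passes only in rows, so rows that repeat a pose let the fingers close. It gives the time, the measured TCP pose, the force and the opening at its end, in the units of the state.
- env.get_state(): the state, without advancing time (a new reading comes with each control period).
- env.get_image(name): name is "scene" or "side" or "wrist"; returns the picture (400x640x3 uint8, blue, green, red); there is no depth.
- env.camera_params(name): a dict with "camera_matrix" (3x3 intrinsics, pixels), "R" (3x3) and "t" (3): a world point X has camera coordinates R X + t; the wrist camera has in their place "tool_from_camera" (4x4, takes a point from camera to tool coordinates, whose origin is the TCP and whose axes are the tool frame's). Camera axes: x right, y down, z forward; pixel columns grow to the right and rows downward; lengths in m; the calibration is good to about 2 mm. The wrist camera is an equidistant fisheye: a pixel r from the principal point sees the ray r / f radians off the axis. A picture is of the moment at which its call begins: read the wrist's pose just before it. camera_params takes no time and is no camera call.
- env.hand_in(): hands the job in, once; it reports no verdict.
The state is a dict: "time_s": time; "q": joint angles; "qvel": joint speeds; "effort": joint torques, N m; "ee_pos": TCP position; "orientation": TCP orientation; "contact_force": force on the tool from outside, world axes, zero at the start; "moment": the same for the moment, N m; "finger_gap": opening from 0.0 (shut) to 1.0 (fully open).
Only numpy, scipy, OpenCV 4.12 (cv2) and the standard library are available. Lean on these libraries where they do the work, as an engineer would, in place of code of your own. Each camera call takes 0.05 s, during which the arm holds its last target.

## Working session

There is one attempt and no reset: what is moved stays moved. The work goes in short steps, Python scripts to look and compute and a shell command to move; the robot and the scene stay as the last step left them, time stands still between calls to the robot, and variables do not carry over. Pictures are saved under pics/ and viewed, and the job is handed in when it is done.

```bash
mkdir -p pics; ls; python3 - <<'E'
from station import env
import cv2, numpy as np
np.set_printoptions(precision=4,suppress=True)
s=env.get_state()
for k,v in s.items(): print(k,v)
print(env.tip_extent)
for n in ["scene","side","wrist"]:
    print(n,env.camera_params(n))
    cv2.imwrite(f"pics/{n}0.png",env.get_image(n))
E
```

```text
pics
time_s 0.0
q [ 1.0661  0.3842  0.0164  1.3712 -0.0063  1.3882 -0.0465]
qvel [-0.0001 -0.0015  0.0003  0.0006  0.0004 -0.0008 -0.0003]
effort [ -0.0002 -62.7599   0.8442 -37.182    0.0167   0.0141   0.    ]
ee_pos [ 0.267  -0.5645  0.2413]
orientation [-0.1551  0.6906 -0.6892  0.1548]
contact_force [-0.1823 -0.5294 -0.294 ]
moment [ 0.0296 -0.0182  0.0148]
finger_gap 0.9976443496826072
0.011
scene {'camera_matrix': array([[481.6615,   0.    , 325.659 ],
       [  0.    , 481.6615, 194.2788],
       [  0.    ,   0.    ,   1.    ]]), 'R': array([[-0.6539, -0.7565,  0.0124],
       [-0.6008,  0.5092, -0.6162],
       [ 0.4598, -0.4104, -0.7875]]), 't': array([0.3562, 0.3658, 1.1718])}
side {'camera_matrix': array([[510.4671,   0.    , 322.6776],
       [  0.    , 510.4671, 198.3178],
       [  0.    ,   0.    ,   1.    ]]), 'R': array([[ 0.9527, -0.3037,  0.0058],
       [-0.1307, -0.4272, -0.8946],
       [ 0.2742,  0.8516, -0.4467]]), 't': array([-0.5236,  0.0902,  1.3441])}
wrist {'camera_matrix': array([[309.7069,   0.    , 316.0543],
       [  0.    , 309.7069, 198.1256],
       [  0.    ,   0.    ,   1.    ]]), 'tool_from_camera': array([[-0.0005,  0.9574,  0.2889, -0.074 ],
       [ 0.0004, -0.2889,  0.9574, -0.1329],
       [ 1.    ,  0.0006, -0.0002,  0.0005],
       [ 0.    ,  0.    ,  0.    ,  1.    ]])}
```

View pics/scene0.png

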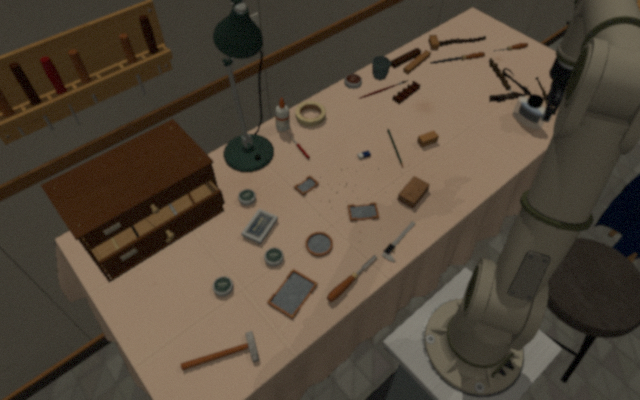

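View pics/side0.png

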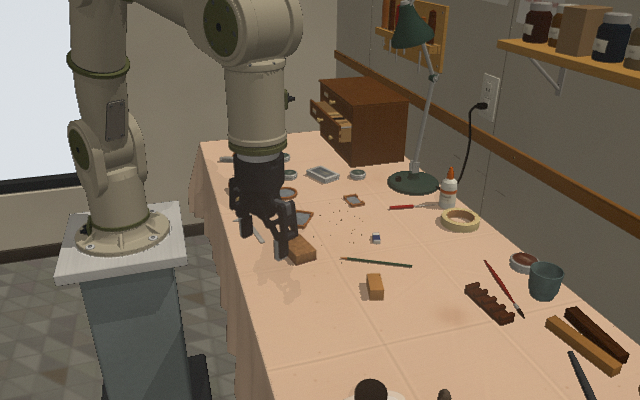

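View pics/wrist0.png

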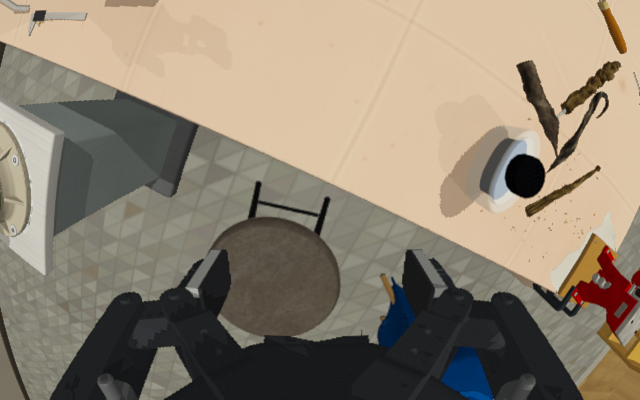

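The scene view shows the sander at about (413,192), the off-cut at (428,139) and the eraser at (364,155). The nests are at (292,294) for the block, (363,212) for the off-cut, (306,186) for the eraser and (319,244) for the round tin. There are three candidate round tins, at (247,197), (274,256) and (222,286), and the flat box is at (260,226). Next I'll crop and cast rays.

```bash
cat > h.py <<'E'
import numpy as np, cv2
from station import env
np.set_printoptions(precision=4,suppress=True)
def ray(n,uv,z):
    p=env.camera_params(n);K=p["camera_matrix"];R=p["R"];t=p["t"]
    d=R.T@np.linalg.inv(K)@np.array([uv[0],uv[1],1.0]); c=-R.T@t
    return c+d*(z-c[2])/d[2]
def proj(n,X):
    p=env.camera_params(n);x=p["R"]@np.array(X)+p["t"];x=p["camera_matrix"]@x
    return x[:2]/x[2]
E
python3 - <<'E'
from h import *
for nm,uv,z in [("sander",(413,190),.027),("offcut",(428,137),.028),("eraser",(364,155),.012),("blocknest",(292,294),.004),("offnest",(363,212),.004),("ernest",(306,186),.004),("tinnest",(319,244),.004),("A",(247,195),.018),("B",(274,254),.018),("C",(222,284),.018),("flat",(260,226),.018)]:
    X=ray("scene",uv,z);print(nm,X,np.hypot(X[0],X[1]),"side px",proj("side",X))
im=cv2.imread("pics/scene0.png")
c=im[120:330,200:460]; c=cv2.resize(c,None,fx=3,fy=2.85,interpolation=cv2.INTER_CUBIC)
cv2.imwrite("pics/crop0.png",cv2.convertScaleAbs(c,alpha=1.6))
E
```

```text
sander [ 0.4103 -0.2266  0.027 ] 0.46870164973178857 side px [296.6876 242.8641]
offcut [ 0.5291 -0.4264  0.028 ] 0.6795299040603622 side px [373.1789 279.9833]
eraser [ 0.616  -0.2232  0.012 ] 0.6552144235088564 side px [373.4986 234.8379]
blocknest [0.3882 0.2504 0.004 ] 0.4619040865587935 side px [252.0946 176.4809]
offnest [ 0.459  -0.0702  0.004 ] 0.4643573986118667 side px [299.1454 218.8271]
ernest [ 0.6423 -0.0052  0.004 ] 0.6423353025114202 side px [353.0051 199.9528]
tinnest [0.4586 0.099  0.004 ] 0.46917679267693585 side px [284.3034 193.1773]
A [0.7196 0.1566 0.018 ] 0.7364384932002753 side px [357.7488 171.7043]
B [0.5065 0.2178 0.018 ] 0.5513584838889916 side px [289.7565 172.1289]
C [0.5218 0.3741 0.018 ] 0.6420064531841666 side px [282.9207 154.6064]
flat [0.605  0.1927 0.018 ] 0.6349491329000471 side px [320.9575 171.5609]
```

View pics/crop0.png

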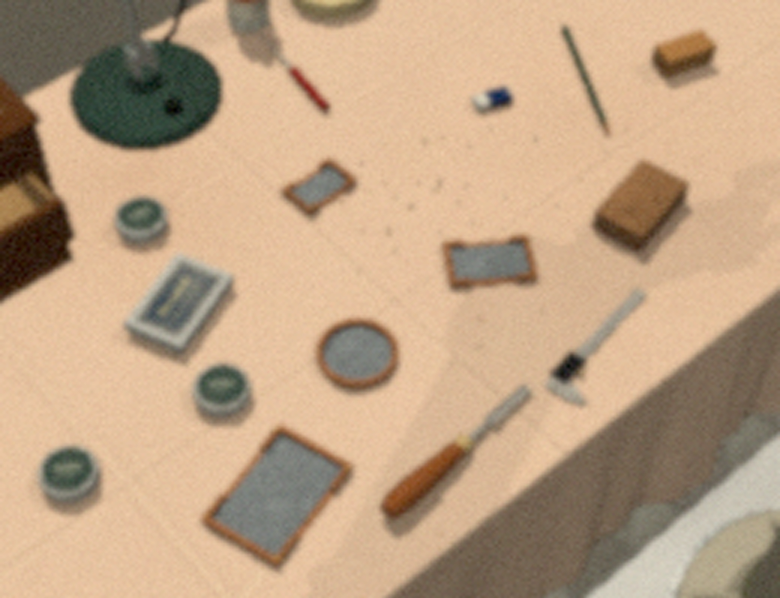

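The candidates for the round tin are A (247,197) at y=0.157, B (274,256) at y=0.218 and C (222,286) at y=0.374. C has the largest y, so it is the one farthest to the robot's left. In the crop it shows as a round green-lidded white tin at (68,475). Next I'll get a wrist-camera view from above the sander.

```bash
cat >> h.py <<'E'
from scipy.spatial.transform import Rotation as Ro
def pose():
    s=env.get_state(); return np.array(s["ee_pos"]),Ro.from_quat(s["orientation"]).as_matrix()
def jawyaw():
    R=pose()[1]; return np.degrees(np.arctan2(R[1,2],R[0,2]))
def goto(tgt,yaw=None,p=None):
    """print shift & rotvec (deg) for TCP target and jaw-axis yaw (deg, mod 180)"""
    p0,R=pose() 
    cy=np.degrees(np.arctan2(R[1,2],R[0,2]))
    if yaw is None: yaw=cy
    d=(yaw-cy+90)%180-90
    for dd in ([d] if abs(d)<60 else [d,d-np.sign(d)*180]):
        a=np.radians(cy+dd); z=np.array([np.cos(a),np.sin(a),0]); y=np.array([0,0,-1.]); x=np.cross(y,z)
        T=np.c_[x,y,z]
        print("shift",np.round(R.T@(np.array(tgt)-p0),4),"rot",np.round(np.degrees(Ro.from_matrix(R.T@T).as_rotvec()),2),"q7",env.get_state()["q"][6].round(2))
def wray(uv,z,P=None):
    p,R=P or pose(); c=env.camera_params("wrist");K=c["camera_matrix"];T=c["tool_from_camera"]
    uv=np.atleast_2d(uv).astype(float); m=(uv-[K[0,2],K[1,2]])/K[0,0]; r=np.linalg.norm(m,axis=1)+1e-12
    d=np.c_[m/r[:,None]*np.sin(r)[:,None],np.cos(r)]
    d=(R@T[:3,:3]@d.T).T; o=p+R@T[:3,3]
    return o+d*((z-o[2])/d[:,2])[:,None]
def snap(name):
    P=pose(); im=env.get_image("wrist"); cv2.imwrite(f"pics/{name}.png",im); np.savez(f"pics/{name}.npz",p=P[0],R=P[1]); return im,P
def load(name):
    d=np.load(f"pics/{name}.npz"); return cv2.imread(f"pics/{name}.png"),(d["p"],d["R"])
def rect(mask,z,P,roi=None,amin=30):
    """min-area rectangles of blobs projected on plane z"""
    cs,_=cv2.findContours(mask,cv2.RETR_EXTERNAL,cv2.CHAIN_APPROX_NONE); out=[]
    for c in cs:
        if cv2.contourArea(c)<amin: continue
        u=c[:,0,:]; X=wray(u,z,P)[:,:2]
        r=cv2.minAreaRect((X*1000).astype(np.float32)); (cx,cy),(w,h),a=r
        if w>h: w,h,a=h,w,a-90
        out.append((cv2.contourArea(c),u.mean(0),(cx,cy),(w,h),(a+90)%180-90))  # a = yaw of short axis
    return out
E
python3 - <<'E'
from h import *
print(pose()[1],jawyaw())
goto([.47,-.2,.28])
E
```

```text
[[-0.904  -0.0006  0.4276]
 [-0.4276  0.0014 -0.904 ]
 [-0.     -1.     -0.0015]] -64.68356333013466
shift [-0.3393 -0.0381 -0.2429] rot [ 0.09 -0.   -0.  ] q7 -0.05
```

```bash
python3 -m creep '[[[0,-0.34,-0.04,-0.243,0,0,0],[0,-0.34,-0.04,-0.243,0,0,0],[0,-0.34,-0.04,-0.243,0,0,0],[0,-0.34,-0.04,-0.243,0,0,0],[0,-0.34,-0.04,-0.243,0,0,0],[0,-0.34,-0.04,-0.243,0,0,0],[0,-0.34,-0.04,-0.243,0,0,0],[0,-0.34,-0.04,-0.243,0,0,0],[0,-0.34,-0.04,-0.243,0,0,0]]]'; python3 - <<'E'
from h import *
s=env.get_state(); print(s['q'],s['ee_pos'],s['time_s'])
snap("w1")
cv2.imwrite("pics/scene1.png",env.get_image("scene"))
E
```

```text
time_s: 1.27
ee_pos: [0.4703, -0.2006, 0.282]
orientation: [0.155, -0.69, 0.69, -0.155]
contact_force: [-0.4, -1.2, -0.0]
finger_gap: 0.999
[ 0.5766  0.1336 -0.2629  1.5997  0.0355  1.4135 -0.819 ] [ 0.4703 -0.2006  0.282 ] 1.275
```

View pics/w1.png

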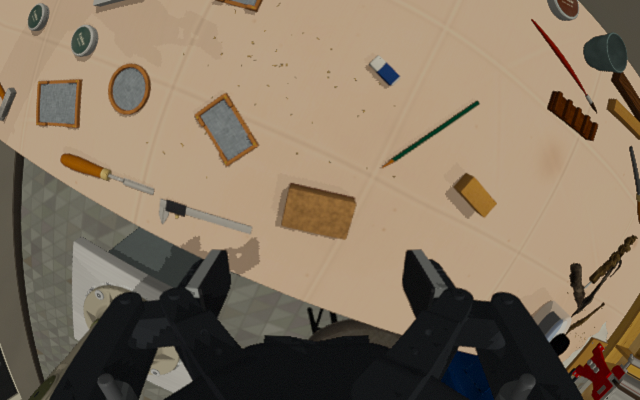

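The wrist view shows the sander at (318,210), the off-cut at (475,195), the eraser at (384,71), the off-cut nest at (227,129), the tin nest at (130,89) and the block nest at (60,104). I'll measure them with masks.

```bash
python3 - <<'E'
from h import *
im,P=load("w1")
hsv=cv2.cvtColor(im,cv2.COLOR_BGR2HSV)
for n,uv in dict(sander=(310,205),sside=(310,232),offc=(478,195),offside=(462,198),felt=(227,129),rim=(204,128),table=(300,140),erb=(390,75),erw=(376,65)).items():
    print(n,hsv[uv[1]-2:uv[1]+3,uv[0]-2:uv[0]+3].reshape(-1,3).mean(0))
E
```

```text
sander [ 16.44 158.4  142.88]
sside [ 16.04 120.68 136.48]
offc [ 17.8  183.44 153.6 ]
offside [ 15.56 104.52 118.84]
felt [ 74.92   9.04 112.76]
rim [ 14.92 133.24 148.48]
table [ 15.96  75.4  180.  ]
erb [108.28 190.64  88.24]
erw [ 22.6   29.64 173.52]
```

```bash
python3 - <<'E'
from h import *
im,P=load("w1")
hsv=cv2.cvtColor(im,cv2.COLOR_BGR2HSV); b=cv2.medianBlur(hsv,3)
def show(n,m,z,roi,amin=30):
    mm=np.zeros_like(m); x0,y0,x1,y1=roi; mm[y0:y1,x0:x1]=m[y0:y1,x0:x1]
    for r in rect(mm,z,P,amin=amin): print(n,r[0],r[1].round(),np.round(r[2],1),np.round(r[3],1),round(r[4],1))
cork=((b[...,1]>100)*255).astype(np.uint8)
show("sander",cork,.027,(260,170,370,245),500)
show("sander top",((b[...,1]>138)*255).astype(np.uint8),.027,(260,170,370,245),500)
show("offc",((b[...,1]>145)*255).astype(np.uint8),.028,(440,165,510,225),200)
show("eraser",(((b[...,0]>95)&(b[...,1]>60)|(b[...,1]<50))*255).astype(np.uint8),.012,(360,50,410,90),50)
felt=((b[...,1]<35)&(b[...,2]>80)&(b[...,2]<150))*255
felt=felt.astype(np.uint8)
show("felt",felt,.004,(30,0,290,170),200)
X=wray([[318,210]],0,P); 
o=P[0]+P[1]@env.camera_params("wrist")["tool_from_camera"][:3,3]; print("cam",o)
for nm,uv in dict(sander=(285,180,370,245)).items():pass
c=cv2.resize(im[160:255,260:520],None,fx=3,fy=3,interpolation=cv2.INTER_CUBIC); cv2.imwrite("pics/c1.png",c)
E
```

```text
sander 2938.0 [318. 211.] [ 415.1 -230.4] [63.2 92. ] 12.1
sander top 2761.5 [318. 211.] [ 415.5 -230.3] [60.8 90.3] 11.9
offc 832.5 [475. 194.] [ 533.4 -423.5] [31.3 74.1] -15.1
eraser 407.0 [385.  70.] [ 621.  -227.7] [19.5 40.6] -17.8
felt 1448.0 [226. 130.] [460.8 -70. ] [41.5 73.8] -33.7
felt 1267.5 [ 58. 103.] [388.9 252. ] [67.2 98.6] 16.4
felt 988.0 [128.  89.] [459.2 101.9] [60.  60.9] 59.2
cam [ 0.5375 -0.1694  0.4148]
```

View pics/c1.png

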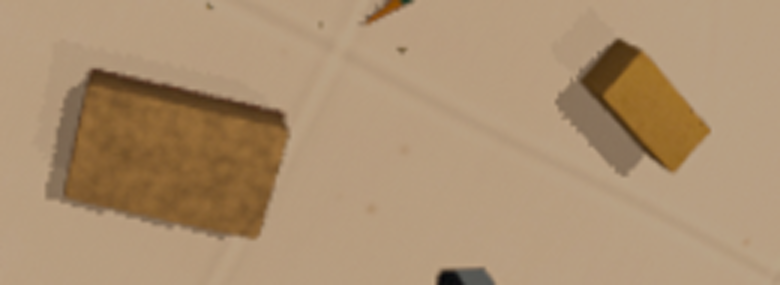

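In the crop, the sander's top-face corners are at about (88,86), (283,127), (258,238) and (65,197). The off-cut's are at (640,52), (709,130), (674,171) and (602,91). The dark strips are side faces.

```bash
python3 - <<'E'
from h import *
im,P=load("w1")
for c,z in (([(88,86),(283,127),(258,238),(65,197)],.027),([(640,52),(709,130),(674,171),(602,91)],.028)):
    X=wray(np.array(c)/3+[260-1/3,160-1/3],z,P)[:,:2]; e=X-np.roll(X,-1,0)
    print(X.mean(0),np.linalg.norm(e,axis=1),np.degrees(np.arctan2(e[:,1],e[:,0])))
# scene check
for n in ("scene0","scene1"): pass
im=cv2.imread("pics/scene1.png"); cv2.imwrite("pics/c2.png",cv2.convertScaleAbs(cv2.resize(im[100:260,300:460],None,fx=3.7,fy=3.7,interpolation=cv2.INTER_CUBIC),alpha=1.5))
goto([.413,-.230,.17],12)
E
```

```text
[ 0.4121 -0.2309] [0.0873 0.0542 0.09   0.0531] [ 102.9925   15.3787  -77.6778 -167.5564]
[ 0.5334 -0.4304] [0.0607 0.0274 0.0628 0.0264] [  76.0669  -14.0372 -104.9189  161.5593]
shift [0.0635 0.112  0.0017] rot [  0.04 -76.83   0.03] q7 -0.82
shift [0.0635 0.112  0.0017] rot [ -0.03 103.17   0.04] q7 -0.82
```

```bash
python3 -m creep '[[[0,0.0635,0.112,0,0,-10,0],[0,0.0635,0.112,0,0,-20,0],[0,0.0635,0.112,0,0,-30,0],[0,0.0635,0.112,0,0,-40,0],[0,0.0635,0.112,0,0,-50,0],[0,0.0635,0.112,0,0,-60,0],[0,0.0635,0.112,0,0,-70,0],[0,0.0635,0.112,0,0,-77,0],[0,0.0635,0.112,0,0,-77,0],[0,0.0635,0.112,0,0,-77,0]]]'; python3 - <<'E'
from h import *
s=env.get_state(); print(s['q'],s['ee_pos'],s['time_s'],jawyaw())
snap("w2")
E
```

```text
time_s: 2.62
ee_pos: [0.4129, -0.2277, 0.1702]
orientation: [0.55, -0.445, 0.445, -0.55]
contact_force: [-0.2, 0.5, -1.3]
finger_gap: 1.001
[ 0.727   0.1219 -0.3121  1.8676  0.0408  1.1584  0.6113] [ 0.4129 -0.2277  0.1702] 2.625 12.07198621238361
```

View pics/w2.png

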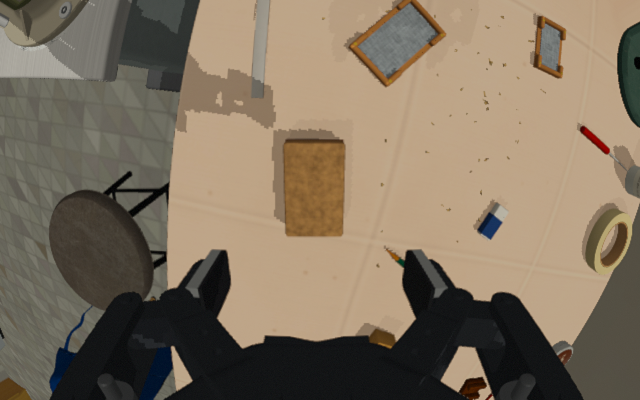

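The sander sits centred between the jaws. Its top-face corners are at about (286,146), (344,147), (343,236) and (285,235).

```bash
python3 - <<'E'
from h import *
im,P=load("w2")
X=wray([(286,146),(344,147),(343,236),(285,235)],.027,P)[:,:2]; e=X-np.roll(X,-1,0)
print(X.mean(0),np.linalg.norm(e,axis=1),np.degrees(np.arctan2(e[:,1],e[:,0])))
b=cv2.medianBlur(cv2.cvtColor(im,cv2.COLOR_BGR2HSV),3)
felt=(((b[...,1]<35)&(b[...,2]>80)&(b[...,2]<160))*255).astype(np.uint8)
felt[:,:345]=0; felt[100:]=0
for r in rect(felt,.004,P,amin=300):print("felt",r)
m=((b[...,1]>100)*255).astype(np.uint8); mm=np.zeros_like(m); mm[120:245,275:355]=m[120:245,275:355]
for r in rect(mm,.027,P,amin=500):print("s",r)
goto([X.mean(0)[0],X.mean(0)[1],.013],13)
E
```

```text
[ 0.413  -0.2326] [0.052  0.0865 0.0565 0.0864] [-168.9274  102.8869   11.0366  -80.0851]
felt (648.5, array([549.8058,  47.1456]), (645.3324584960938, -5.113901138305664), (30.68869400024414, 52.62552261352539), 2.556344509124756)
felt (2739.0, array([397.7988,  39.6707]), (461.7475280761719, -69.65705871582031), (41.729862213134766, 73.1969985961914), -34.22407531738281)
s (5700.0, array([313.6067, 187.1833]), (411.5610656738281, -229.707275390625), (55.81277847290039, 93.73210906982422), 12.118635177612305)
shift [ 0.005   0.1572 -0.0011] rot [ 0.01 -0.88 -0.01] q7 0.61
```

```bash
python3 -m creep '[[[0,0.004,0.05,-0.001,0,0,0],[0,0.004,0.1,-0.001,0,0,0],[0,0.004,0.13,-0.001,0,0,0],[0,0.004,0.15,-0.001,0,0,0],[0,0.004,0.157,-0.001,0,0,0],[0,0.004,0.157,-0.001,0,0,0],[255,0.004,0.157,-0.001,0,0,0],[255,0.004,0.157,-0.001,0,0,0],[255,0.004,0.157,-0.001,0,0,0],[255,0.004,0.157,-0.001,0,0,0],[255,0.004,0.157,-0.001,0,0,0],[255,0.004,0.157,-0.001,0,0,0]]]'
```

```text
time_s: 4.18
ee_pos: [0.414, -0.2316, 0.0145]
orientation: [-0.551, 0.443, -0.444, 0.551]
contact_force: [-0.2, -0.4, 6.2]
finger_gap: 0.645
```

```bash
python3 -m creep '[[[255,0,-0.03,0,0,0,0],[255,0,-0.08,0,0,0,0],[255,0,-0.12,0,0,0,0],[255,0,-0.12,0,0,0,0]]]'; python3 - <<'E'
from h import *
snap("w3")
# via point then nest hover
goto([.50,0.0,.14],12)
E
```

```text
time_s: 4.68
ee_pos: [0.4154, -0.2323, 0.1372]
orientation: [-0.55, 0.441, -0.446, 0.551]
contact_force: [0.7, -0.3, -1.1]
finger_gap: 0.646
shift [-0.2081 -0.0051  0.1333] rot [-0.16  0.31  0.17] q7 0.61
```

View pics/w3.png

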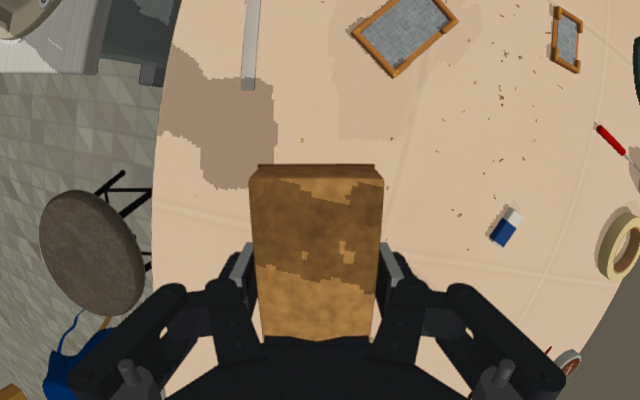

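Held, level and square in the jaws. I'll go round the base via (0.50, 0).

```bash
python3 -m creep '[[[255,-0.05,0,0.032,0,0,0],[255,-0.1,0,0.064,0,0,0],[255,-0.15,0,0.096,0,0,0],[255,-0.208,-0.005,0.133,0,0,0],[255,-0.26,-0.005,0.09,0,-1,0],[255,-0.31,-0.005,0.06,0,-3,0],[255,-0.35,-0.005,0.03,0,-4,0],[255,-0.37,-0.005,0.02,0,-4,0],[255,-0.37,-0.005,0.02,0,-4,0],[255,-0.37,-0.005,0.02,0,-4,0]]]'; python3 - <<'E'
from h import *
print(env.get_state()['q'],jawyaw())
snap("w4")
E
```

```text
time_s: 5.98
ee_pos: [0.3539, 0.1338, 0.1379]
orientation: [0.566, -0.424, 0.424, -0.566]
contact_force: [0.1, -0.6, -0.6]
finger_gap: 0.652
[ 0.2527 -0.0435 -0.6716  2.1051 -0.0311  1.0715 -0.1195] 16.272235214270253
```

View pics/w4.png

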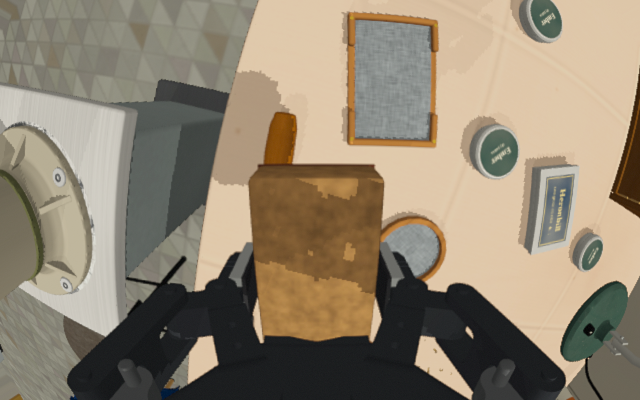

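The block nest shows clearly at (392,80), with its long axis almost aligned with the tool.

```bash
cat >> h.py <<'E'
def felts(im,P,roi,amin=300):
    b=cv2.medianBlur(cv2.cvtColor(im,cv2.COLOR_BGR2HSV),3)
    m=(((b[...,1]<45)&(b[...,2]>70)&(b[...,2]<175))*255).astype(np.uint8)
    mm=np.zeros_like(m); x0,y0,x1,y1=roi; mm[y0:y1,x0:x1]=m[y0:y1,x0:x1]
    for r in rect(mm,.004,P,amin=amin): print("felt px",r[1].round(),"c",np.round(r[2],1),"wh",np.round(r[3],1),"yaw",round(r[4],1))
E
python3 - <<'E'
from h import *
im,P=load("w4")
felts(im,P,(340,8,445,155))
goto([.388,.253,.14],16.5)
goto([.388,.253,.06],16.5)
E
```

```text
felt px [392.  80.] c [390.6 248.5] wh [ 67.9 104.6] yaw 16.5
shift [-0.1051 -0.0021  0.0658] rot [ 0.04 -0.27 -0.02] q7 -0.12
shift [-0.1051  0.0779  0.0659] rot [ 0.04 -0.27 -0.02] q7 -0.12
```

```bash
python3 - <<'E'
from h import *
goto([.3906,.2485,.07],16.5)
E
python3 -m creep '[[[255,-0.05,0,0.035,0,0,0],[255,-0.1,0,0.066,0,0,0],[255,-0.1,0.03,0.067,0,0,0],[255,-0.1,0.068,0.067,0,0,0],[255,-0.1,0.068,0.067,0,0,0],[255,-0.1,0.068,0.067,0,0,0]]]'; python3 - <<'E'
from h import *
print(jawyaw()); snap("w5")
goto([.3906,.2485,.02],16.5)
E
```

```text
shift [-0.1     0.0679  0.0671] rot [ 0.04 -0.27 -0.02] q7 -0.12
time_s: 6.78
ee_pos: [0.3907, 0.2493, 0.0711]
orientation: [-0.565, 0.424, -0.424, 0.566]
contact_force: [0.2, -0.4, 0.3]
finger_gap: 0.644
16.25357060479924
shift [ 0.0009  0.0517 -0.0009] rot [-0.1  -0.24 -0.03] q7 -0.57
```

View pics/w5.png

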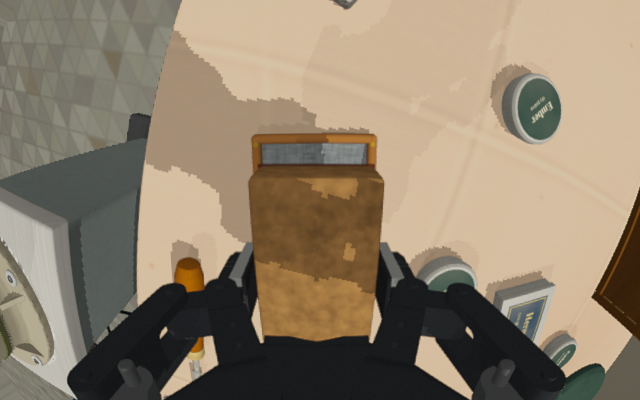

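Block is centred over the nest. Checking where the chisel handle, seen at (190,280), is before I lower.

```bash
python3 - <<'E'
from h import *
im,P=load("w5")
for uv in [(200,300),(205,330),(190,260),(420,290)]:
    X=wray(uv,.015,P)[0]; print(uv,X, P[1].T@(X-[.3906,.2485,.015]))
E
```

```text
(200, 300) [0.323 0.16  0.015] [ 0.066  -0.0001 -0.0897]
(205, 330) [0.3301 0.1292 0.015 ] [ 0.0976 -0.0001 -0.0915]
(190, 260) [0.3113 0.1938 0.015 ] [ 0.0303 -0.     -0.0914]
(420, 290) [0.4825 0.2174 0.015 ] [ 0.0556 -0.      0.0796]
```

Both are clear of the fingers, which reach ±57 mm. Lowering and releasing.

```bash
python3 -m creep '[[[255,0,0.025,-0.001,0,0,0],[255,0,0.042,-0.001,0,0,0],[255,0,0.05,-0.001,0,0,0],[255,0,0.052,-0.001,0,0,0],[255,0,0.052,-0.001,0,0,0],[255,0,0.052,-0.001,0,0,0]]]'
```

```text
time_s: 7.58
ee_pos: [0.3894, 0.2494, 0.0188]
orientation: [-0.566, 0.424, -0.424, 0.566]
contact_force: [0.4, -0.8, -0.3]
finger_gap: 0.648
```

```bash
python3 -m creep '[[[60,0,0,0,0,0,0],[60,0,0,0,0,0,0],[60,0,0,0,0,0,0],[60,0,0,0,0,0,0],[60,0,-0.05,0,0,0,0],[60,0,-0.1,0,0,0,0],[60,0,-0.15,0,0,0,0],[60,0,-0.2,0,0,0,0],[60,0,-0.2,0,0,0,0]]]'; python3 - <<'E'
from h import *
snap("w6")
goto([.50,0,.21],-15)
goto([.531,-.43,.18],-15)
E
```

```text
time_s: 8.7
ee_pos: [0.3907, 0.2505, 0.2221]
orientation: [-0.564, 0.423, -0.425, 0.568]
contact_force: [0.4, 0.2, 0.1]
finger_gap: 0.766
shift [0.2705 0.01   0.0356] rot [-0.21 31.3  -0.06] q7 -0.42
shift [ 0.6919  0.0397 -0.0554] rot [-0.21 31.3  -0.06] q7 -0.42
```

View pics/w6.png

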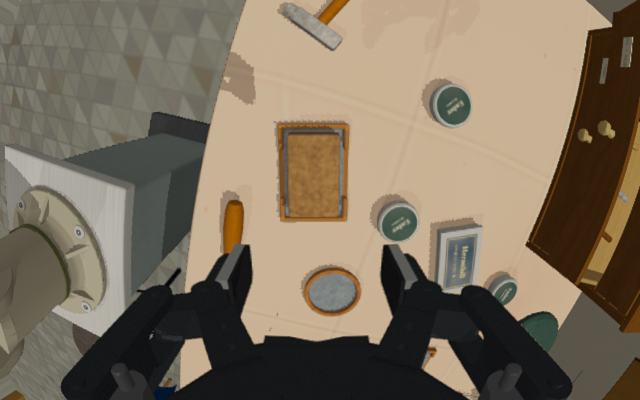

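The sanding block lies flat in its nest at (314,172) with felt showing evenly round it. Tin C is at (452,105). Next the off-cut.

```bash
python3 -m creep '[[[0,0.06,0,0.01,0,0,0],[0,0.12,0,0.02,0,0,0],[0,0.18,0,0.03,0,0,0],[0,0.24,0,0.036,0,0,0],[0,0.30,0,0.03,0,0,0],[0,0.36,0.01,0.01,0,5,0],[0,0.42,0.01,-0.01,0,10,0],[0,0.48,0.02,-0.02,0,16,0],[0,0.54,0.03,-0.035,0,22,0],[0,0.60,0.035,-0.045,0,28,0],[0,0.65,0.04,-0.05,0,31,0],[0,0.69,0.04,-0.055,0,31,0],[0,0.69,0.04,-0.055,0,31,0],[0,0.69,0.04,-0.055,0,31,0]]]'; python3 - <<'E'
from h import *
print(env.get_state()['q'],jawyaw())
snap("w7")
E
```

```text
time_s: 10.5
ee_pos: [0.5299, -0.4273, 0.1763]
orientation: [-0.432, 0.561, -0.558, 0.432]
contact_force: [-0.6, 0.6, -0.7]
finger_gap: 0.999
[ 0.8014  0.5576 -0.2627  1.2762  0.141   1.3288  0.2871] -14.640255744404605
```

View pics/w7.png

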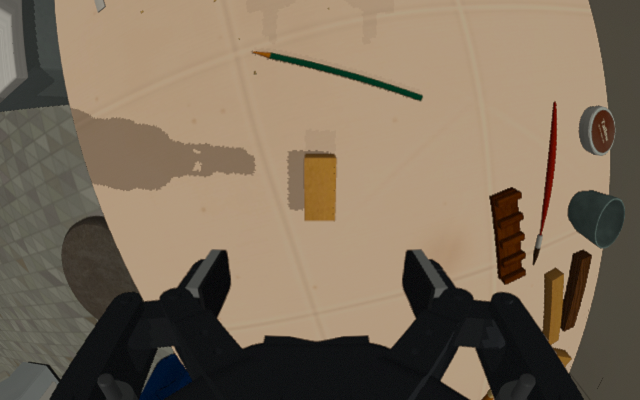

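```bash
python3 - <<'E'
from h import *
im,P=load("w7")
b=cv2.medianBlur(cv2.cvtColor(im,cv2.COLOR_BGR2HSV),3)
m=((b[...,1]>140)*255).astype(np.uint8); mm=np.zeros_like(m); mm[145:235,290:350]=m[145:235,290:350]
for r in rect(mm,.028,P,amin=300):print(r)
X=wray([(305,157),(336,157),(336,220),(305,220)],.028,P)[:,:2]; e=X-np.roll(X,-1,0)
print(X.mean(0),np.linalg.norm(e,axis=1),np.degrees(np.arctan2(e[:,1],e[:,0])))
goto([*X.mean(0),.013],-14.6)
E
```

```text
(1959.0, array([319.5761, 186.5   ]), (533.1661376953125, -428.62261962890625), (29.165151596069336, 63.68105697631836), -13.744300842285156)
[ 0.5336 -0.4307] [0.0285 0.0616 0.0301 0.0616] [ 165.4807   76.3769  -14.6067 -105.1618]
shift [0.0032 0.164  0.0045] rot [ 0.1   0.01 -0.09] q7 0.29
```

```bash
python3 -m creep '[[[0,0.003,0.05,0.004,0,0,0],[0,0.003,0.1,0.004,0,0,0],[0,0.003,0.14,0.004,0,0,0],[0,0.003,0.155,0.004,0,0,0],[0,0.003,0.161,0.004,0,0,0],[0,0.003,0.161,0.004,0,0,0],[255,0.003,0.161,0.004,0,0,0],[255,0.003,0.161,0.004,0,0,0],[255,0.003,0.161,0.004,0,0,0],[255,0.003,0.161,0.004,0,0,0],[255,0.003,0.161,0.004,0,0,0],[255,0.003,0.161,0.004,0,0,0],[255,0.003,0.161,0.004,0,0,0]]]'
```

```text
time_s: 12.18
ee_pos: [0.5336, -0.4329, 0.018]
orientation: [0.432, -0.559, 0.56, -0.432]
contact_force: [-1.3, 0.1, 4.6]
finger_gap: 0.336
```

```bash
python3 -m creep '[[[255,0,-0.04,0,0,0,0],[255,0,-0.09,0,0,0,0],[255,0,-0.13,0,0,0,0],[255,0,-0.13,0,0,0,0]]]'; python3 - <<'E'
from h import *
snap("w8")
goto([.475,-.16,.14],-34)
goto([.4615,-.07,.14],-34)
E
```

```text
time_s: 12.68
ee_pos: [0.5349, -0.4336, 0.1517]
orientation: [0.431, -0.557, 0.562, -0.433]
contact_force: [0.1, 0.5, -0.3]
finger_gap: 0.342
shift [-0.2491  0.0082 -0.1261] rot [-0.16 19.31  0.04] q7 0.28
shift [-0.3327  0.0081 -0.162 ] rot [-0.16 19.31  0.04] q7 0.28
```

View pics/w8.png

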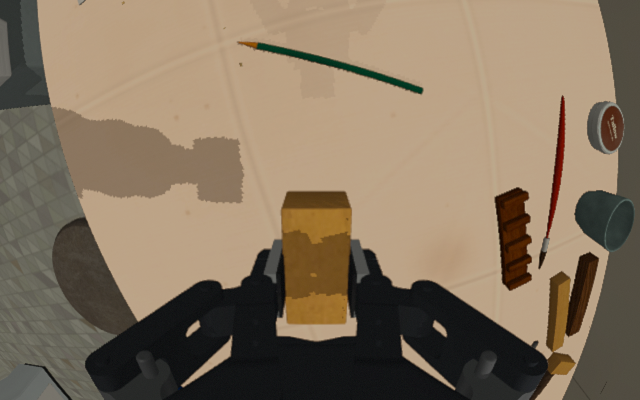

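```bash
python3 -m creep '[[[255,-0.05,0,-0.025,0,3,0],[255,-0.1,0,-0.05,0,8,0],[255,-0.15,0.005,-0.075,0,13,0],[255,-0.2,0.008,-0.1,0,17,0],[255,-0.249,0.008,-0.126,0,19.3,0],[255,-0.249,0.008,-0.126,0,19.3,0],[255,-0.249,0.008,-0.126,0,19.3,0]]]'; python3 - <<'E'
from h import *
im,P=snap("w9")
felts(im,P,(0,0,640,250))
goto([.4615,-.07,.08],-34)
E
```

```text
time_s: 13.6
ee_pos: [0.4738, -0.16, 0.1384]
orientation: [-0.333, 0.625, -0.624, 0.332]
contact_force: [1.0, -0.4, -0.3]
finger_gap: 0.337
felt px [166. 219.] c [ 331.8 -100.2] wh [12.1 93.9] yaw 8.4
felt px [ 85. 111.] c [322.5  50.6] wh [10.7 90.4] yaw 7.7
felt px [246. 116.] c [460.7 -70.3] wh [42. 74.] yaw -34.7
felt px [ 29. 154.] c [172.6  97.2] wh [175.8 303.1] yaw 0.2
felt px [145.   4.] c [440.6  85.1] wh [13.  48.6] yaw 43.0
shift [-0.0683  0.0585 -0.0611] rot [ 0.07 -0.05  0.04] q7 -0.4
```

View pics/w9.png

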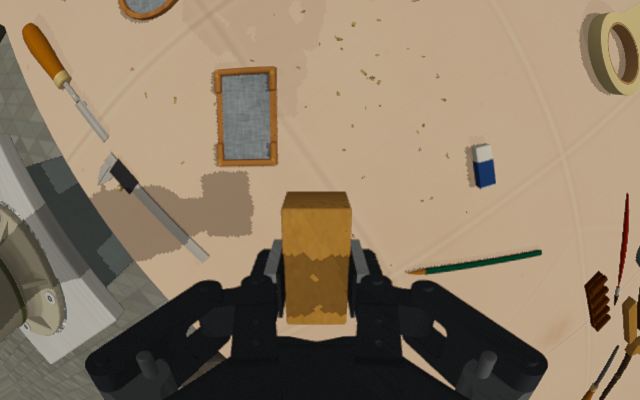

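```bash
python3 - <<'E'
from h import *
im,P=load("w9")
X=wray([(282,209),(351,209),(347,323),(287,323)],P[0][2]+.0105,P)
print(((X-P[0])@P[1])*1000)
for uv in [(205,258),(135,185),(110,170)]:
    Y=wray(uv,.005,P)[0]; print(Y,(Y-[.4607,-.0703,.005])@P[1])
goto([.4607,-.0703,.07],-34.6)
E
```

```text
[[-32.0845 -10.5052 -13.6898]
 [-32.1097 -10.5462  15.2139]
 [ 28.7691 -10.5009  16.1739]
 [ 28.7837 -10.4581 -14.0106]]
[ 0.3415 -0.1556  0.005 ] [ 0.1373  0.0002 -0.0512]
[ 0.3274 -0.053   0.005 ] [ 0.0602  0.0002 -0.1203]
[ 0.3112 -0.0222  0.005 ] [ 0.0437  0.0002 -0.1509]
shift [-0.0676  0.0685 -0.0616] rot [0.07 0.55 0.04] q7 -0.4
```

```bash
python3 -m creep '[[[255,-0.045,0,-0.042,0,0,0],[255,-0.066,0.02,-0.062,0,0.5,0],[255,-0.066,0.06,-0.062,0,0.5,0],[255,-0.066,0.085,-0.062,0,0.5,0],[255,-0.066,0.085,-0.062,0,0.5,0],[255,-0.066,0.085,-0.062,0,0.5,0]]]'; python3 - <<'E'
from h import *
print(jawyaw());snap("w10")
goto([.4614,-.0712,.022],-34.6)
E
```

```text
time_s: 14.4
ee_pos: [0.4606, -0.0711, 0.0549]
orientation: [0.329, -0.626, 0.626, -0.329]
contact_force: [0.1, 0.3, 0.6]
finger_gap: 0.335
-34.56983332384905
shift [-0.0001  0.0333  0.0005] rot [-0.08  0.05 -0.04] q7 -0.63
```

View pics/w10.png

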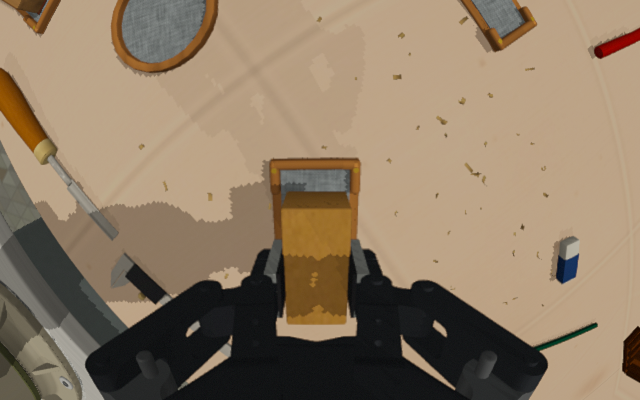

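```bash
python3 -m creep '[[[255,0,0.02,0,0,0,0],[255,0,0.03,0,0,0,0],[255,0,0.033,0,0,0,0],[255,0,0.033,0,0,0,0],[255,0,0.033,0,0,0,0]]]'
```

```text
time_s: 15.08
ee_pos: [0.4605, -0.0704, 0.0219]
orientation: [0.329, -0.626, 0.626, -0.33]
contact_force: [0.5, 0.5, 3.3]
finger_gap: 0.332
```

```bash
python3 -m creep '[[[120,0,0,0,0,0,0],[120,0,0,0,0,0,0],[120,0,0,0,0,0,0],[120,0,0,0,0,0,0],[120,0,-0.05,0,0,0,0],[120,0,-0.1,0,0,0,0],[120,0,-0.15,0,0,0,0],[60,0,-0.15,0,0,0,0],[60,0,-0.15,0,0,0,0]]]'; python3 - <<'E'
from h import *
snap("w11")
goto([.617,-.227,.16],-18)
E
```

```text
time_s: 16.2
ee_pos: [0.4596, -0.0704, 0.1708]
orientation: [-0.329, 0.626, -0.626, 0.329]
contact_force: [-1.2, 0.5, 0.3]
finger_gap: 0.766
shift [0.0398 0.0098 0.2189] rot [  0.1  -16.49   0.03] q7 -0.56
```

View pics/w11.png

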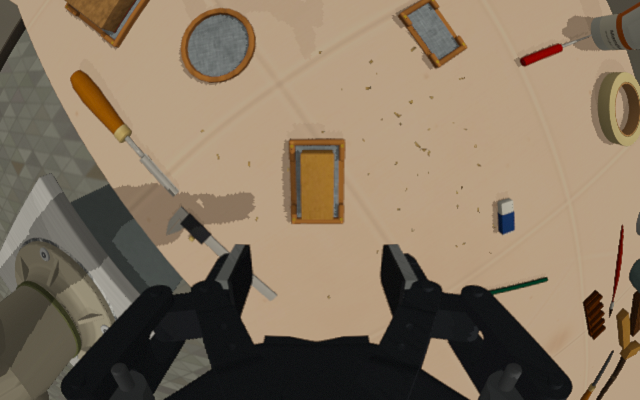

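Off-cut flat in its nest at (318,185). Next the eraser, at (506,217).

```bash
python3 -m creep '[[[60,0.01,0,0.06,0,-5,0],[60,0.02,0.01,0.12,0,-10,0],[60,0.03,0.02,0.18,0,-16,0],[60,0.04,0.03,0.219,0,-16.5,0],[60,0.04,0.03,0.219,0,-16.5,0],[60,0.04,0.03,0.219,0,-16.5,0]]]'; python3 - <<'E'
from h import *
print(jawyaw())
im,P=snap("w12")
E
```

```text
time_s: 17.0
ee_pos: [0.617, -0.2262, 0.1394]
orientation: [-0.416, 0.573, -0.571, 0.415]
contact_force: [0.7, -0.5, 0.7]
finger_gap: 0.766
-17.949273214910214
```

View pics/w12.png

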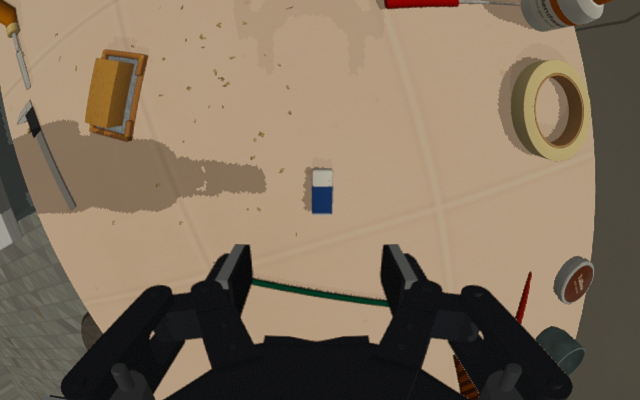

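```bash
python3 - <<'E'
from h import *
im,P=load("w12")
b=cv2.medianBlur(cv2.cvtColor(im,cv2.COLOR_BGR2HSV),3)
m=(((b[...,0]>95)&(b[...,1]>80)|(b[...,1]<50)&(b[...,2]>120))*255).astype(np.uint8); mm=np.zeros_like(m); mm[155:225,300:345]=m[155:225,300:345]
for r in rect(mm,.012,P,amin=100):print(r)
X=wray([(313,170),(332.5,170),(332.5,213),(313,213)],.012,P); e=X-np.roll(X,-1,0)
print(X.mean(0),np.linalg.norm(e,axis=1)); c=X.mean(0)
for uv in [(260,282),(320,292),(380,303)]:
    print((wray(uv,.005,P)[0]-c)@P[1])
goto([*c[:2],.014],-17.5)
E
```

```text
(799.0, array([322.1746, 190.4286]), (622.7007446289062, -226.16433715820312), (17.37419891357422, 39.011756896972656), -18.1275634765625)
[ 0.6231 -0.2273  0.012 ] [0.0167 0.039  0.0174 0.039 ]
[ 0.0973  0.0071 -0.0631]
[ 0.1084  0.0069 -0.0018]
[0.1244 0.0067 0.0624]
shift [-0.0003  0.1264  0.0062] rot [ 0.11 -0.41 -0.05] q7 -0.13
```

```bash
python3 -m creep '[[[100,0,0.05,0.006,0,0,0],[100,0,0.09,0.006,0,0,0],[120,0,0.115,0.006,0,0,0],[120,0,0.125,0.006,0,0,0],[120,0,0.125,0.006,0,0,0],[120,0,0.125,0.006,0,0,0],[255,0,0.125,0.006,0,0,0],[255,0,0.125,0.006,0,0,0],[255,0,0.125,0.006,0,0,0],[255,0,0.125,0.006,0,0,0],[255,0,0.125,0.006,0,0,0],[255,0,0.125,0.006,0,0,0]]]'
```

```text
time_s: 18.55
ee_pos: [0.6243, -0.2294, 0.0177]
orientation: [0.415, -0.571, 0.573, -0.416]
contact_force: [-1.1, -0.3, 6.6]
finger_gap: 0.178
```

```bash
python3 -m creep '[[[255,0,-0.04,0,0,0,0],[255,0,-0.08,0,0,0,0],[255,0,-0.1,0,0,0,0],[255,0,-0.1,0,0,0,0]]]'; python3 - <<'E'
from h import *
snap("w13")
goto([.640,-.09,.12],2)
E
```

```text
time_s: 19.05
ee_pos: [0.6243, -0.2294, 0.1176]
orientation: [0.415, -0.571, 0.573, -0.416]
contact_force: [0.0, -0.4, -0.8]
finger_gap: 0.177
shift [-0.1375 -0.0042 -0.0271] rot [  0.   -19.99   0.  ] q7 -0.14
```

View pics/w13.png

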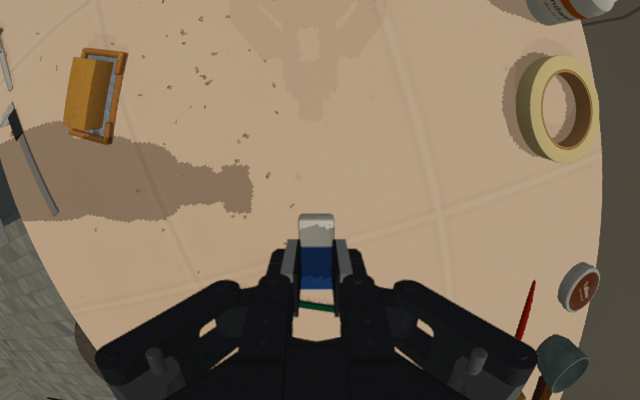

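```bash
python3 - <<'E'
from h import *
im,P=load("w13")
X=wray([(299,214),(334,214),(331,289),(302,289)],P[0][2]-.0057,P)
print(((X-P[0])@P[1])*1000)
E
python3 -m creep '[[[255,-0.05,-0.004,-0.01,0,-7,0],[255,-0.1,-0.004,-0.02,0,-14,0],[255,-0.1375,-0.004,-0.027,0,-20,0],[255,-0.1375,-0.004,-0.027,0,-20,0],[255,-0.1375,-0.004,-0.027,0,-20,0]]]'; python3 - <<'E'
from h import *
print(jawyaw())
im,P=snap("w14")
felts(im,P,(200,0,500,240))
goto([.645,-.005,.055],2)
E
```

```text
[[-23.9234   5.6764  -7.5302]
 [-23.9112   5.7233   9.1145]
 [ 18.5134   5.7259   8.5196]
 [ 18.4827   5.6826  -6.8477]]
time_s: 19.73
ee_pos: [0.6393, -0.0908, 0.1184]
orientation: [0.509, -0.492, 0.491, -0.508]
contact_force: [0.2, -1.4, 0.2]
finger_gap: 0.181
1.9533913438904136
felt px [316. 227.] c [ 640.4 -117.7] wh [23.3 31.5] yaw -88.0
felt px [326.  95.] c [644.6  -6.7] wh [31. 54.] yaw 2.9
shift [-0.0865  0.0636  0.0086] rot [ 0.14 -0.13  0.03] q7 -0.04
```

View pics/w14.png

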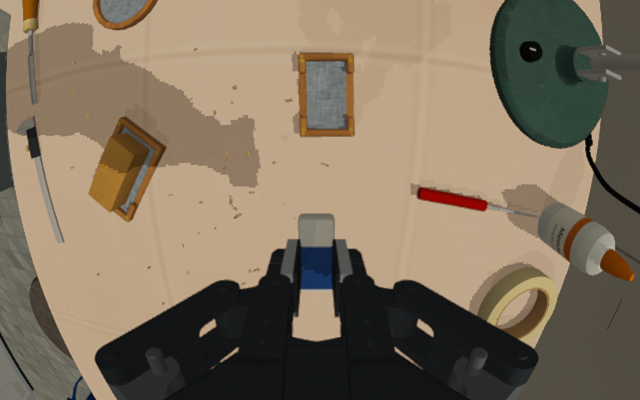

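```bash
python3 - <<'E'
from h import *
im,P=load("w14")
for uv,z in [((490,60),.01),((510,110),.01),((575,62),.03),((420,192),.008)]:
    X=wray(uv,z,P)[0]; print(uv,X,(X-[.6446,-.0067,z])@P[1])
# target TCP: nest centre + 2.7mm along tool x, -0.8 along z
_,R=P
t=np.array([.6446,-.0067,.055])+R@np.array([.0027,0,-.0008]); print(t); goto(t,2.9)
E
```

```text
(490, 60) [0.7829 0.0374 0.01  ] [-0.0394 -0.0004  0.1397]
(510, 110) [ 0.8073 -0.0032  0.01  ] [ 0.002  -0.0005  0.1627]
(575, 62) [0.8709 0.0538 0.03  ] [-0.0528 -0.0007  0.2283]
(420, 192) [ 0.7273 -0.0823  0.008 ] [ 0.0783 -0.0002  0.0801]
[ 0.6439 -0.0094  0.055 ]
shift [-0.0821  0.0636  0.0073] rot [ 0.14 -1.03  0.03] q7 -0.04
```

Lamp is 140 mm away, so it's clear. Moving over the nest.

```bash
python3 -m creep '[[[255,-0.05,0,0.005,0,-1,0],[255,-0.082,0.02,0.007,0,-1,0],[255,-0.082,0.06,0.007,0,-1,0],[255,-0.082,0.068,0.007,0,-1,0],[255,-0.082,0.068,0.007,0,-1,0],[255,-0.082,0.068,0.007,0,-1,0]]]'; python3 - <<'E'
from h import *
print(jawyaw());snap("w15")
goto([.6439,-.0094,.0225],2.9)
E
```

```text
time_s: 20.52
ee_pos: [0.6455, -0.0089, 0.0539]
orientation: [-0.512, 0.486, -0.488, 0.513]
contact_force: [0.8, 0.1, -0.1]
finger_gap: 0.178
2.9114769390634545
shift [ 0.0007  0.0315 -0.0017] rot [-0.15  0.04  0.02] q7 -0.18
```

View pics/w15.png

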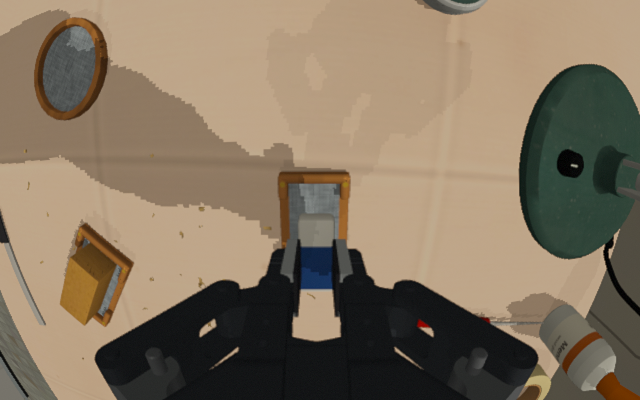

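```bash
python3 -m creep '[[[255,0,0.02,-0.002,0,0,0],[255,0,0.028,-0.002,0,0,0],[255,0,0.031,-0.002,0,0,0],[255,0,0.031,-0.002,0,0,0],[255,0,0.031,-0.002,0,0,0]]]'
```

```text
time_s: 21.2
ee_pos: [0.6418, -0.0081, 0.0216]
orientation: [0.513, -0.487, 0.486, -0.513]
contact_force: [-4.4, 0.0, 8.3]
finger_gap: 0.185
```

```bash
python3 -m creep '[[[165,0,0,0,0,0,0],[165,0,0,0,0,0,0],[165,0,0,0,0,0,0],[165,0,0,0,0,0,0],[165,0,-0.04,0,0,0,0],[165,0,-0.09,0,0,0,0],[165,0,-0.14,0,0,0,0],[60,0,-0.18,0,0,0,0],[60,0,-0.18,0,0,0,0]]]'; python3 - <<'E'
from h import *
im,P=snap("w16")
goto([.5218,.374,.18],10)
im,P=load("w6")
for z in (.018,): print(wray((452,105),z,P))
E
```

```text
time_s: 22.32
ee_pos: [0.6444, -0.0075, 0.2058]
orientation: [-0.511, 0.485, -0.489, 0.515]
contact_force: [-0.0, -1.0, 0.8]
finger_gap: 0.756
shift [-0.3876  0.0227 -0.1013] rot [-0.2  -6.99  0.03] q7 -0.13
[[0.5191 0.3746 0.018 ]]
```

View pics/w16.png

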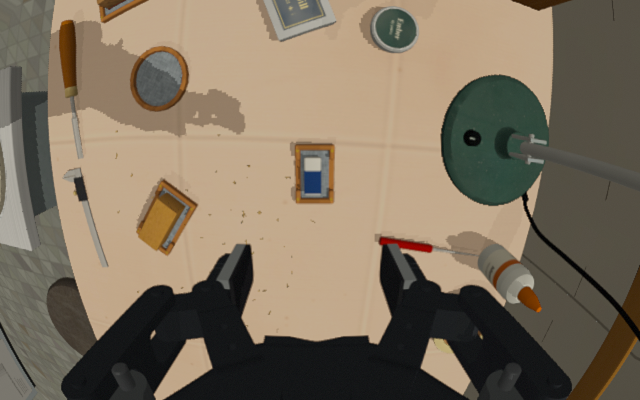

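The eraser lies flat in its nest at (314,174). I'll check the cabinet clearance before going to tin C.

```bash
python3 - <<'E'
from h import *
im,P=load("w6")
for uv in [(530,240),(585,40),(600,310)]:
  for z in (0,.1): print(uv,z,wray(uv,z,P))
print(ray("scene",(104,270),0),ray("scene",(222,206),0.04))
im,P=load("w16")
c=cv2.resize(im[120:260,120:360],None,fx=3,fy=3,interpolation=cv2.INTER_CUBIC); cv2.imwrite("pics/c16.png",c)
E
```

```text
(530, 240) 0 [[0.7355 0.246  0.    ]]
(530, 240) 0.1 [[0.6325 0.2671 0.1   ]]
(585, 40) 0 [[0.7262 0.5759 0.    ]]
(585, 40) 0.1 [[0.6258 0.5041 0.1   ]]
(600, 310) 0 [[1.084  0.1455 0.    ]]
(600, 310) 0.1 [[0.8828 0.1949 0.1   ]]
[0.7701 0.5869 0.    ] [0.7171 0.2417 0.04  ]
```

View pics/c16.png

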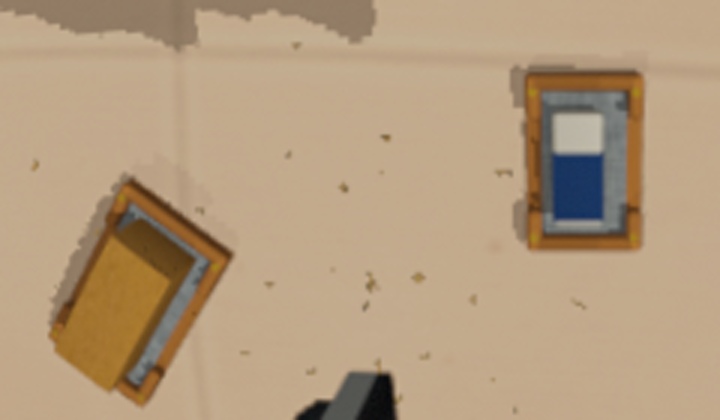

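Eraser and off-cut both sit inside their rims. The round nest's rim is unbroken, so the tin must be gripped on its lid with the fingertips above the rim. I'll set the jaws near lid width at the hover to measure how far the tips reach.

```bash
python3 -m creep '[[[98,-0.03,0,-0.04,0,0,0],[98,-0.08,0,-0.075,0,0,0],[98,-0.13,0,-0.09,0,-2,0],[98,-0.18,0.01,-0.1,0,-4,0],[98,-0.24,0.02,-0.1,0,-6,0],[98,-0.3,0.03,-0.1,0,-7,0],[98,-0.36,0.04,-0.1,0,-7,0],[98,-0.388,0.05,-0.101,0,-7,0],[98,-0.388,0.05,-0.101,0,-7,0],[98,-0.388,0.05,-0.101,0,-7,0]]]'; python3 - <<'E'
from h import *
print(jawyaw(),env.get_state()['q'])
im,P=snap("w17")
c=cv2.resize(im[220:340,180:460],None,fx=2.8,fy=2.8,interpolation=cv2.INTER_CUBIC); cv2.imwrite("pics/c17.png",cv2.convertScaleAbs(c,alpha=1.5,beta=20))
E
```

```text
time_s: 23.62
ee_pos: [0.5212, 0.373, 0.1502]
orientation: [0.542, -0.455, 0.455, -0.541]
contact_force: [0.5, -1.0, 0.7]
finger_gap: 0.616
9.976792631195343 [-0.2437  0.5507 -0.6218  1.4259  0.3251  1.2704 -0.7179]
```

View pics/w17.png

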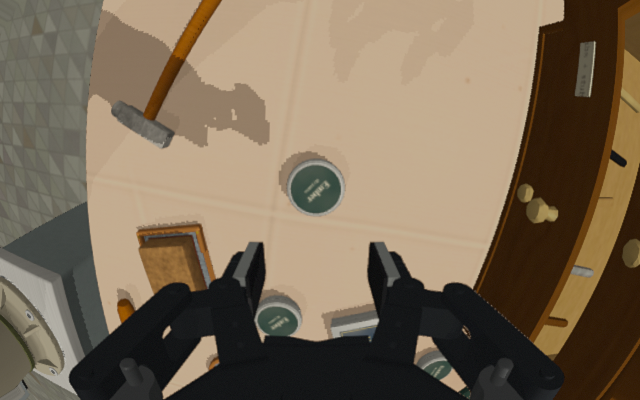

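View pics/c17.png

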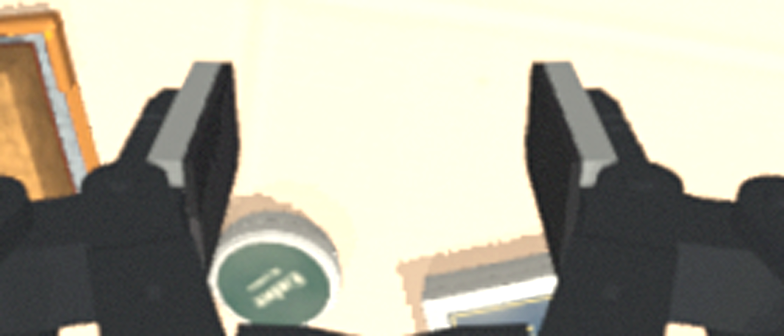

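```bash
python3 - <<'E'
from h import *
c=env.camera_params("wrist");K=c["camera_matrix"];T=c["tool_from_camera"]
def ty(uv,x):
    m=(np.array(uv)-[K[0,2],K[1,2]])/K[0,0]; r=np.hypot(*m); d=T[:3,:3]@np.r_[m/r*np.sin(r),np.cos(r)]; o=T[:3,3]
    k=(x-o[0])/d[0]; return o+k*d
f=lambda u,v:(u/2.8+180,v/2.8+220)
for uv in [f(232,64),f(533,64),f(187,165),f(582,163)]: print(uv,ty(uv,-.011))
for uv in [f(238,150),f(527,150)]: print(uv,ty(uv,.011))
im,P=load("w17")
# tin circle
b=cv2.cvtColor(cv2.medianBlur(im,3),cv2.COLOR_BGR2HSV)
print(b[188,316],b[165,316],b[212,316])
m=(((b[...,0]>60)&(b[...,0]<110)&(b[...,1]>70))*255).astype(np.uint8);mm=np.zeros_like(m);mm[150:225,280:350]=m[150:225,280:350]
mm=cv2.morphologyEx(mm,cv2.MORPH_CLOSE,np.ones((7,7),np.uint8))
for r in rect(mm,.018,P,amin=300):print(r)
E
```

```text
(262.8571428571429, 242.85714285714286) [-0.011  -0.     -0.0249]
(370.3571428571429, 242.85714285714286) [-0.011  -0.      0.0264]
(246.78571428571428, 278.92857142857144) [-0.011 -0.033 -0.026]
(387.8571428571429, 278.2142857142857) [-0.011  -0.0326  0.028 ]
(265.0, 273.57142857142856) [ 0.011   0.0082 -0.0266]
(368.2142857142857, 273.57142857142856) [0.011  0.0082 0.0282]
[49 36 98] [ 41  26 108] [68 48 79]
```

```bash
cat >> h.py <<'E'
def circ(im,P,roi,z,smax=60,vmax=255):
    b=cv2.medianBlur(cv2.cvtColor(im,cv2.COLOR_BGR2HSV),3)
    m=(((b[...,0]>28)&(b[...,1]<smax)&(b[...,2]<vmax)|(b[...,1]<30))*255).astype(np.uint8); mm=np.zeros_like(m); x0,y0,x1,y1=roi; mm[y0:y1,x0:x1]=m[y0:y1,x0:x1]
    cs,_=cv2.findContours(mm,cv2.RETR_EXTERNAL,cv2.CHAIN_APPROX_NONE); c=max(cs,key=cv2.contourArea)
    X=wray(c[:,0,:],z,P)[:,:2]*1000; (e,ax,a)=cv2.fitEllipse(X.astype(np.float32)); print("ell",np.round(e,1),np.round(ax,1),"px",c[:,0].min(0),c[:,0].max(0))
    return np.array(e)/1000
E
python3 - <<'E'
from h import *
im,P=load("w17")
e=circ(im,P,(280,150,352,225),.018)
e=circ(im,P,(280,150,352,225),.018,vmax=112)
goto([*e,.06],10)
goto([*e,.009],10)
cv2.imwrite("pics/c17b.png",cv2.resize(im[140:230,270:360],None,fx=5,fy=5,interpolation=cv2.INTER_CUBIC))
E
```

```text
ell [520.5 375.6] [49.8 50.9] px [287 160] [343 215]
ell [520.5 375.6] [49.8 50.9] px [287 160] [343 215]
shift [-0.0034  0.0908 -0.0006] rot [ 0.03 -0.09  0.07] q7 -0.72
shift [-0.0034  0.1418 -0.0006] rot [ 0.03 -0.09  0.07] q7 -0.72
```

View pics/c17b.png

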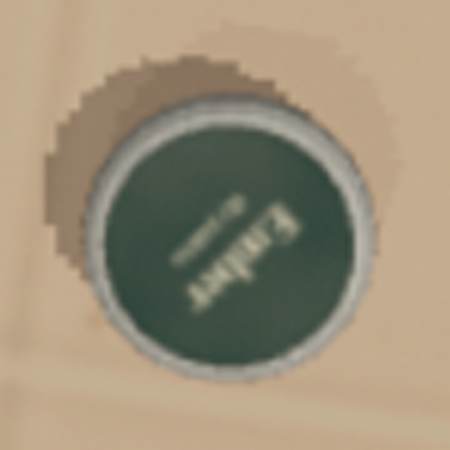

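The crop confirms the round green-lidded tin C, with the lid centred at about px (316,189). Descending with the jaws fully open.

```bash
python3 -m creep '[[[0,-0.002,0.04,0,0,0,0],[0,-0.002,0.08,0,0,0,0],[0,-0.002,0.12,0,0,0,0],[0,-0.002,0.135,0,0,0,0],[0,-0.002,0.141,0,0,0,0],[0,-0.002,0.141,0,0,0,0],[255,-0.002,0.141,0,0,0,0],[255,-0.002,0.141,0,0,0,0],[255,-0.002,0.141,0,0,0,0],[255,-0.002,0.141,0,0,0,0],[255,-0.002,0.141,0,0,0,0],[255,-0.002,0.141,0,0,0,0]]]'
```

```text
time_s: 25.18
ee_pos: [0.5212, 0.3767, 0.0122]
orientation: [-0.541, 0.454, -0.455, 0.542]
contact_force: [-2.8, -3.1, 9.6]
finger_gap: 0.57
```

```bash
python3 -m creep '[[[255,0,-0.04,0,0,0,0],[255,0,-0.08,0,0,0,0],[255,0,-0.1,0,0,0,0],[255,0,-0.1,0,0,0,0]]]'; python3 - <<'E'
from h import *
im,P=snap("w18")
c=cv2.resize(im[180:360,180:460],None,fx=2.8,fy=2.8,interpolation=cv2.INTER_CUBIC); cv2.imwrite("pics/c18.png",cv2.convertScaleAbs(c,alpha=1.3,beta=10))
E
```

```text
time_s: 25.68
ee_pos: [0.5215, 0.3768, 0.1117]
orientation: [-0.541, 0.454, -0.455, 0.543]
contact_force: [0.1, 0.2, -0.8]
finger_gap: 0.567
```

View pics/c18.png

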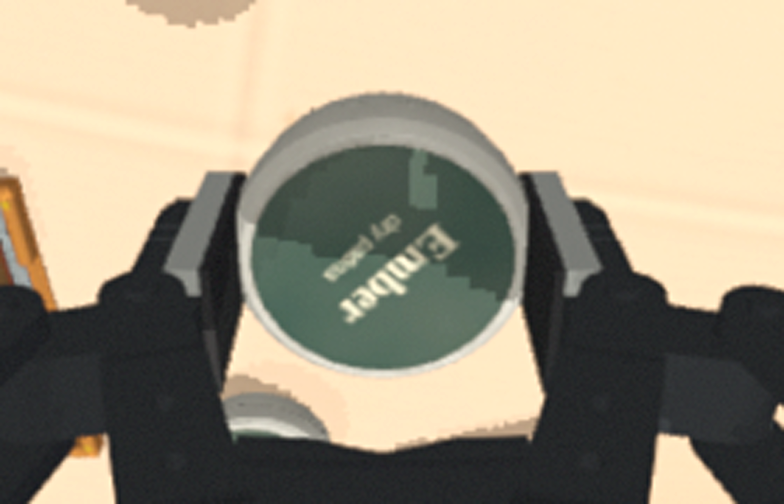

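```bash
python3 - <<'E'
from h import *
im,P=load("w18")
f=lambda u,v:(u/2.8+180,v/2.8+180)
for dz in (.003,.0058,.009):
  X=wray([f(382,143),f(382,371),f(248,258),f(517,258),f(242,250),f(526,250),f(385,375)],P[0][2]+dz,P); print(dz,np.round((X-P[0])@P[1]*1000,1)[:,[0,2]].tolist())
E
```

```text
0.003 [[-18.5, 0.6], [27.9, 0.7], [3.4, -22.6], [3.5, 24.1], [1.8, -23.5], [1.9, 25.6], [28.9, 1.2]]
0.0058 [[-19.7, 0.6], [25.7, 0.7], [1.7, -22.1], [1.8, 23.6], [0.2, -23.0], [0.3, 25.1], [26.7, 1.2]]
0.009 [[-21.1, 0.6], [23.2, 0.7], [-0.2, -21.5], [-0.1, 23.0], [-1.7, -22.4], [-1.6, 24.4], [24.2, 1.2]]
```

```bash
python3 - <<'E'
from h import *
c=env.camera_params("wrist");K=c["camera_matrix"];T=c["tool_from_camera"]
def ty(uv,x):
    m=(np.array(uv)-[K[0,2],K[1,2]])/K[0,0]; r=np.hypot(*m); d=T[:3,:3]@np.r_[m/r*np.sin(r),np.cos(r)]; o=T[:3,3]
    return (o+(x-o[0])/d[0]*d)*1000
f=lambda u,v:(u/2.8+180,v/2.8+180)
print("tips",ty(f(245,172),-.011),ty(f(526,172),-.011))
for x0 in (0,.002,.004):
  print(x0,"bottom near",ty(f(385,93),x0-.025)[1],"lid top near",ty(f(385,143),x0-.0265+.003)[1],"lid far edge",ty(f(385,375),x0+.0265)[1])
cv2.imwrite("pics/side18.png",cv2.resize(env.get_image("side")[100:220,200:420],None,fx=3.5,fy=3.5,interpolation=cv2.INTER_CUBIC))
E
```

```text
tips [-11.       1.6686 -22.887 ] [-11.       1.6255  25.4214]
0 bottom near 3.0826651869485797 lid top near -14.733035161774321 lid far edge -6.04130669948591
0.002 bottom near 8.699555544553233 lid top near -9.99902735907636 lid far edge -3.502641273170126
0.004 bottom near 14.316445902157914 lid top near -5.265019556378397 lid far edge -0.9639758468543425
```

View pics/side18.png

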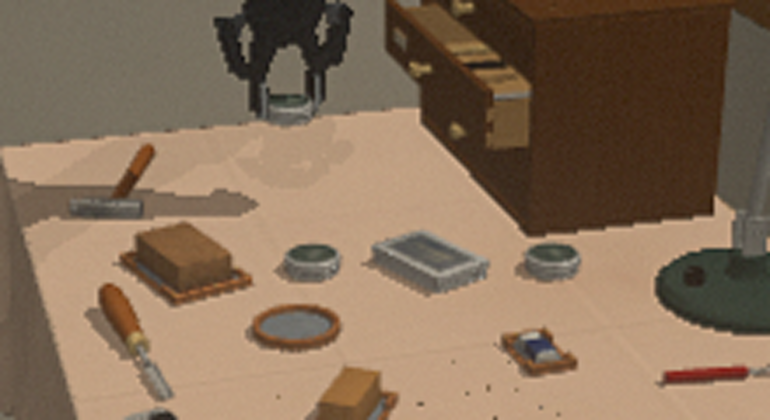

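The side view shows the tin held level, gripped near its top. Fingertips are about 2 mm ahead of the TCP and the underside about 12 mm, so the tips will clear the rim. I'll measure the round nest from earlier views.

```bash
python3 - <<'E'
from h import *
for n,roi in (("w11",(182,10,256,82)),("w16",(130,48,190,112)),("w6",(304,264,362,318)),("w4",(384,215,446,282)),("w15",(36,18,108,120))):
    im,P=load(n)
    b=cv2.medianBlur(cv2.cvtColor(im,cv2.COLOR_BGR2HSV),3)
    m=((b[...,1]<45)*255).astype(np.uint8); mm=np.zeros_like(m); x0,y0,x1,y1=roi; mm[y0:y1,x0:x1]=m[y0:y1,x0:x1]
    cs,_=cv2.findContours(mm,cv2.RETR_EXTERNAL,cv2.CHAIN_APPROX_NONE); c=max(cs,key=cv2.contourArea)
    X=wray(c[:,0,:],.004,P)[:,:2]*1000; (e,ax,a)=cv2.fitEllipse(X.astype(np.float32)); print(n,np.round(e,1),np.round(ax,1))
    # outer rim
    m=((b[...,1]>105)*255).astype(np.uint8)|mm; m2=np.zeros_like(m); m2[y0-6:y1+6,x0-6:x1+6]=m[y0-6:y1+6,x0-6:x1+6]
    cs,_=cv2.findContours(m2,cv2.RETR_EXTERNAL,cv2.CHAIN_APPROX_NONE); c=max(cs,key=cv2.contourArea)
    X=wray(c[:,0,:],.010,P)[:,:2]*1000; (e,ax,a)=cv2.fitEllipse(X.astype(np.float32)); print("   outer",np.round(e,1),np.round(ax,1))
_,R=pose()
t=np.array([.460,.1005,.06])-R@np.array([.002,0,.0008]);print(t);goto(t,10);
E
```

```text
w11 [459.2 100.1] [61.8 63. ]
   outer [459.7  98.4] [75.6 76.6]
w16 [458.3  99.7] [60.5 62.8]
   outer [461.   99.1] [75.2 77.8]
w6 [460.6  97.7] [58.9 62.7]
   outer [459.  101.5] [75.2 78.4]
w4 [462.3  97. ] [58.9 67.4]
   outer [458.3 104.7] [65.8 88. ]
w15 [456.7  99.9] [58.8 63.2]
   outer [462.2  98.8] [75.7 81.7]
[0.4589 0.1023 0.06  ]
shift [ 0.2584  0.0493 -0.1079] rot [0.09 0.01 0.06] q7 -0.74
```

```bash
python3 -m creep '[[[255,0.05,0,-0.022,0,0,0],[255,0.1,0,-0.044,0,0,0],[255,0.15,0,-0.066,0,0,0],[255,0.2,0,-0.088,0,0,0],[255,0.26,0,-0.108,0,0,0],[255,0.26,0.03,-0.108,0,0,0],[255,0.26,0.055,-0.108,0,0,0],[255,0.26,0.065,-0.108,0,0,0],[255,0.26,0.065,-0.108,0,0,0],[255,0.26,0.065,-0.108,0,0,0]]]'; python3 - <<'E'
from h import *
snap("w19"); print(jawyaw())
goto([.4589,.1010,.0168],10)
E
```

```text
time_s: 27.02
ee_pos: [0.46, 0.1019, 0.0458]
orientation: [-0.542, 0.454, -0.454, 0.542]
contact_force: [1.3, -1.0, -0.3]
finger_gap: 0.565
10.048394611033007
shift [ 0.0006  0.0292 -0.0015] rot [-0.07  0.05 -0.01] q7 -0.3
```

View pics/w19.png

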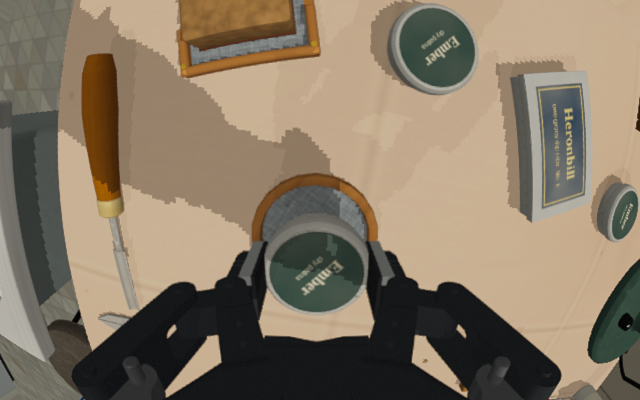

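```bash
python3 - <<'E'
from h import *
im,P=load("w19")
X=wray([(316,174),(316,187)],[.01][0],P); print((X-P[0])@P[1]*1000)
X=wray([(316,187)],.004,P); print((X-P[0])@P[1]*1000)
E
```

```text
[[-36.4803  35.8544   0.4552]
 [-28.9872  35.8522   0.4584]]
[[-27.4077  41.8517   0.4624]]
```

```bash
python3 -m creep '[[[255,0.001,0.015,-0.001,0,0,0],[255,0.001,0.024,-0.001,0,0,0],[255,0.001,0.029,-0.001,0,0,0],[255,0.001,0.029,-0.001,0,0,0],[255,0.001,0.029,-0.001,0,0,0]]]'
```

```text
time_s: 27.7
ee_pos: [0.4591, 0.1003, 0.0162]
orientation: [-0.541, 0.454, -0.455, 0.542]
contact_force: [1.5, 1.2, -1.6]
finger_gap: 0.56
```

```bash
python3 -m creep '[[[60,0,0,0,0,0,0],[60,0,0,0,0,0,0],[60,0,0,0,0,0,0],[60,0,0,0,0,0,0],[60,0,-0.04,0,0,0,0],[60,0,-0.09,0,0,0,0],[60,0,-0.15,0,0,0,0],[60,0,-0.2,0,0,0,0],[60,0,-0.2,0,0,0,0],[60,0,-0.2,0,0,0,0]]]'; python3 - <<'E'
from h import *
snap("w20")
im=env.get_image("scene");cv2.imwrite("pics/s20.png",cv2.convertScaleAbs(cv2.resize(im[120:330,200:460],None,fx=3,fy=2.85,interpolation=cv2.INTER_CUBIC),alpha=1.6))
E
```

```text
time_s: 28.95
ee_pos: [0.4586, 0.1, 0.2158]
orientation: [0.542, -0.454, 0.455, -0.542]
contact_force: [-0.6, 0.1, -0.5]
finger_gap: 0.766
```

View pics/w20.png

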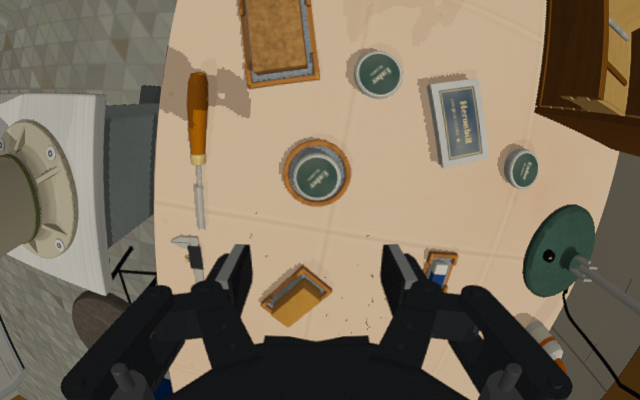

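View pics/s20.png

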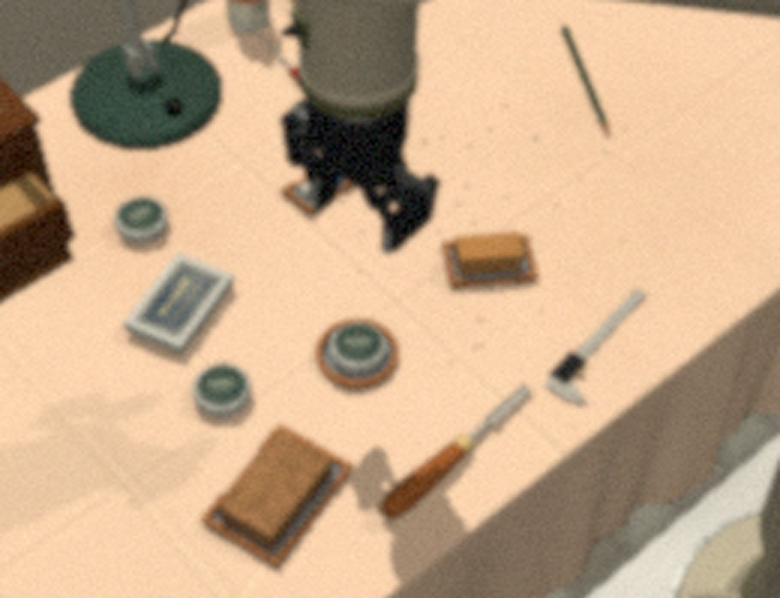

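```bash
python3 - <<'E'
from h import *
im,P=load("w20")
cv2.imwrite("pics/c20.png",cv2.resize(im[130:215,270:365],None,fx=6,fy=6,interpolation=cv2.INTER_CUBIC))
E
```

```text
(no output)
```

View pics/c20.png

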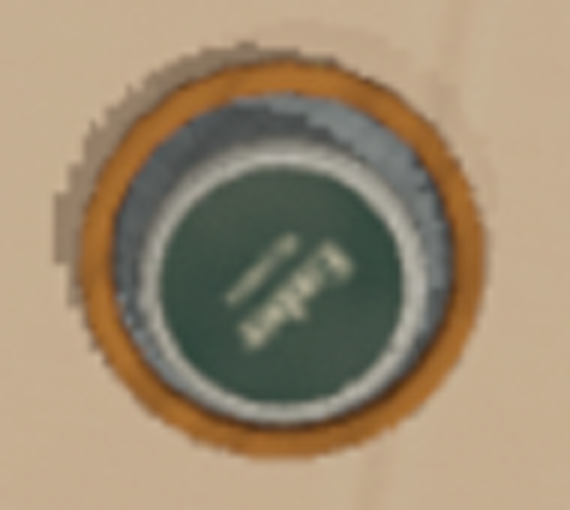

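```bash
python3 - <<'E'
from h import *
im,P=load("w20")
f=lambda u,v:(270+u/6,130+v/6)
for z in (.022,.028):
    X=wray([f(143,285),f(422,285),f(282,148),f(282,425)],z,P); print(z,X[:,:2].mean(0),np.linalg.norm(X[0]-X[1]),np.linalg.norm(X[2]-X[3]))
X=wray([f(80,258),f(487,258),f(283,60),f(283,460)],.010,P); print(X[:,:2].mean(0),np.linalg.norm(X[0]-X[1]),np.linalg.norm(X[2]-X[3]))
# side view crop
im=env.get_image("side");cv2.imwrite("pics/side20.png",cv2.resize(im[150:250,230:380],None,fx=5,fy=5,interpolation=cv2.INTER_CUBIC))
for X in [(.4595,.0993,.022),(.4595,.0993,.01)]: print(proj("side",X))
E
```

```text
0.022 [0.4606 0.098 ] 0.05039196029299568 0.051420483037642434
0.028 [0.4604 0.0994] 0.04946635030238953 0.05047598092768879
[0.4605 0.1002] 0.07609549163427469 0.07666394082794775
[284.398  187.7488]
[284.5073 191.3205]
```

View pics/side20.png

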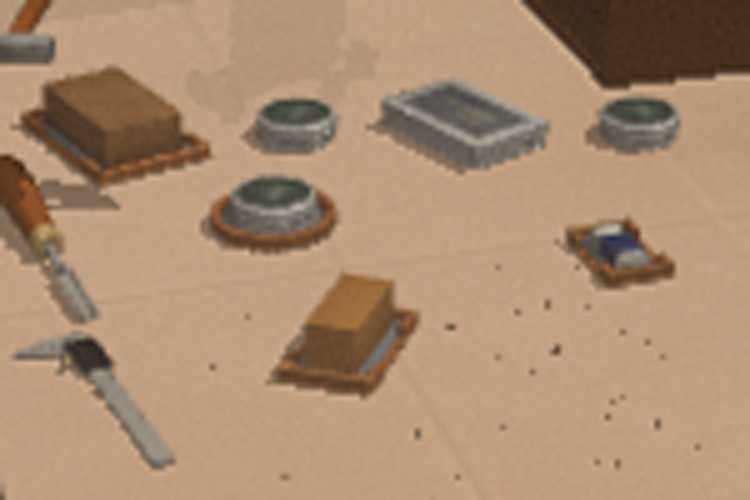

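Lid centre (0.4606, 0.098) is within about 2 mm of the nest centre (0.4605, 0.100), against 6 mm of clearance. All four pieces sit inside their rims and the flat tin hasn't been touched. Handing in.

```bash
python3 - <<'E'
from h import *
print(env.hand_in()); print(env.get_state()['time_s'])
E
```

```text
the job is handed in; nothing more can be done
None
the job is handed in; nothing more can be done
```

The sanding block, off-cut, eraser and round tin were each placed in their nests, in that order. The job was handed in at about 29 s of the 115 s allowed. Of the three matching round tins I took the one farthest to the robot's left, at y ≈ 0.375.

- **Final views:** In the last wrist, scene and side pictures all four pieces look flat and inside their rims. The flat oblong tin and the other two round tins are where they were, and the gripper was 0.2 m clear of everything.
- **Tin:** Its centre measured about 2 mm from its nest's centre, against 6 mm of clearance. The other three I judged by eye only.
- **Readings that disagreed:**
    - The jaw opening read smaller than the object's width on every grasp: 15 mm on the 19 mm eraser and 48 mm on the 53 mm lid.
    - The TCP ended 1.5 to 3 mm higher than commanded as the jaws closed, with contact forces under 10 N. I placed each piece from the measured height.

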